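# Seat a lantern's foot pin in the hidden hole of a display plinth

## Task

Take the small brass lantern off its white wooden block and mount it upright on the display plinth, so that the pin under its foot drops into the hidden hole of the black floating deck and the foot sits flush on the deck; then let go. The hole is on the deck's long centre line but is closed by a flush black spring plug and cannot be seen: rest the pin tip on the deck and slide it lightly along the line until it drops in, never driving the deck down onto its stops. Leave everything else on the table where it stands.

Things in the scene. Friction and masses are not known exactly. Their poses are not given: they have to be found in the camera images.
- lantern_mid (a point): the middle of the small brass lantern, 40 mm above the underside of its foot; z up, x and y square to its faces. Square glazed body 54 x 54 mm (grip here) from 8 to 62 mm above the underside; stepped roof 46 mm square, top 86 mm above the underside. 0.20 to 0.32 kg. A grip that closes along the line of sliding resists being tipped best
- lantern_foot (a point): the centre of the underside of the lantern's foot (64 x 64 x 8 mm); axes as the lantern's. From here a steel pin, 10 mm in diameter with a half-round nose, points straight down; its tip is 15 mm below this point
- block: fixed white wooden storage block, 100 x 100 mm, 30 mm high, on which the lantern's foot stands, its pin hanging freely in a 22 mm wide hole 22 mm deep; origin at the centre of its underside, z up
- plinth: fixed display plinth: wooden frame 126 mm (its x) by 256 mm (its y, the long way), 45 mm high; origin at the centre of its underside on the table, z up. The black deck shows in an opening 110 mm (x) by 168 mm (y) in the middle; the deck's top lies 40 mm above the origin, 5 mm below the frame's top
- deck_mid (a point): centre of the plinth's opening, at the deck's top; axes as the plinth's. The unseen blind hole (14 mm wide, deeper than the pin is long) is in the deck on the y axis through here (x = 0), at an unknown y between -30 and +30 mm. A flush black plug on a weak spring (0.3 N at first, under 1 N at the bottom) fills it and gives way under the pin
- deck (a joint): how far the floating deck has been pushed down, in m: 0 at rest, 0.008 on its stops. The deck is carried by springs: it starts to sink at about 3.5 N and then sinks 1 mm for each further 1 N. It rests at 0 under the lantern's own weight alone
- silver_lantern: bystander: tall silver lantern, 90 mm square, 210 mm high
- bowl: bystander: brass bowl, 110 mm across, 60 mm high
- vase: bystander: dark turned wooden vase, 96 mm across, 160 mm high
- tape: bystander: roll of brown packing tape lying flat, 90 mm across, 48 mm high
- tealight: bystander: bare metal tea-light cup, 38 mm across, 16 mm high
- candlestick: bystander: red turned candlestick, 68 mm across, 85 mm high
- driver: bystander: screwdriver lying on the table

How it is judged:
By the outcome, as a careful person would: the job done as asked, in the order asked, and still so for the second after the job is handed in, with the robot touching nothing.
It also fails if it takes over 64 s, if anything falls off the work surface, if the arm or the gripper's body presses on something with over 40 N, if the wrist force passes 120 N, or if a joint passes its speed limit or range.

## Robot

A 6-joint arm with a two-finger parallel gripper is mounted at the origin on the work surface. World frame = base frame: x ahead of the robot, y to its left, z up, the work surface at z = 0. Lengths are in mm, angles in degrees, forces in N, time in s.
With the tool pointing down it reaches from about 200 to 875 mm from the base axis. Payload 3.4 kg.
Tool frame: the origin (TCP) lies at the centre of the arm's flange, where the gripper is bolted on; the fingertips stand 199 mm ahead of it and the grasp point (between the pads) lies 180 mm ahead of it; z points along the fingers, y is the direction in which the jaws open and shut (so a half turn about z gives the same grasp; the last joint's range is limited). The gripper opens to 94 mm and grips with 3 to 60 N. Pads are 16 mm wide; open, the fingers measure 119 mm over their backs; the gripper's body (75 mm by 177 mm) begins 78 mm behind the grasp point.
Start: joints at [59.759, 15.808, 86.224, -0, 77.962, -6.933], TCP at [227.523, 528.089, 404.693] pointing down, gripper open.
Joint ranges: [-165.64, 165.64], [-43.16, 119.46], [12.63, 154.43], [-67.54, 247.53], [6.08, 155.33], [-154.97, 154.97]. Speed limits (degrees/s): [147.25, 147.25, 180, 180, 180, 180].

## Interface

Orientations are given as [roll, pitch, yaw] about the fixed x, y, z axes, in that order (R = Rz(yaw) Ry(pitch) Rx(roll)).
In Python, from rig import env gives the robot as it stands.
- The arm moves only by the tool send_rows, never from a script. Its argument "increments" is one flat list of numbers, 5 for each row, row after row: the shift along the tool's x, y, z in mm, then the turn about the tool's z in rad, then the finger opening in mm, from 0 to 94. In form: [tx, ty, tz, spin, jaw, tx, ty, tz, spin, jaw, ...]. A call has 1 to 8 rows; each row is the pose to reach, as a shift and turn from the pose measured when the call began, along the tool's axes at that moment; what a row does not reach only later rows make up. A row lasts 1/10 s, in which the tool goes at most 50 mm and 8.59 degrees, less where a joint would pass 70% of its speed; a pose out of reach is approached as far as the arm can. A call with a gripper value outside its range is refused whole. The fingers move at their own pace and stop on an object; the grip force is fixed at half the most. Time passes only in rows, so rows that repeat a pose let the fingers close. It gives the time, the measured TCP pose, the force and the opening at its end, in the units of the state.
- env.observe(): the state, without advancing time (a new reading comes with each control period).
- env.snapshot(name): name is "scene" or "top"; returns a dict with "frame" (400x640x3 uint8, red, green, blue), "depth" (400x640 float32, mm along the optical axis (not along the pixel's ray), 0 where there is no reading), "fov_y" (degrees; the focal length in pixels is half the picture's height over the tangent of half this angle, whatever the lens; pixels are square), "cx", "cy" (the principal point, pixels), "world_from_camera" (4x4, takes a point from camera to world coordinates). Camera axes: x right, y down, z forward; pixel columns grow to the right and rows downward; lengths in mm; the calibration is good to about 2 mm. A picture is of the moment at which its call begins.
- env.finish_job(): hands the job in, once; it reports no verdict.
Trained networks look in the newest picture that a camera, given by its name, has taken for a name from the list of things; names that differ only in an ending like _2 or _b are one class to them, and where a whole thing is asked for, a point or a joint stands for the part that bears it (a point fixed in the world has none). Each returns a list of dicts, best first, with "score" (0 to 1); they miss things now and then, are a little off and sometimes report something else, mostly with a low value. They report only what shows in the picture. A call takes as long as a camera call.
- env.regions_of(label, camera): "pixels" (400x640 bool, what is visible of it).
- env.landmark_of(label, camera): "position" ([x, y, z] in mm, in world coordinates, good to about 4 mm: a listed point, or the origin of a listed thing).
The state is a dict: "clock": time; "joints": joint angles; "joint_velocities": joint speeds; "joint_torque": joint torques, N m; "eef_pos": TCP position; "eef_rot": TCP orientation; "force": force on the tool from outside, world axes, zero at the start; "wrist_torque": the same for the moment, N m; "opening": finger opening in mm.
Only numpy, scipy, OpenCV 4.12 (cv2) and the standard library are available. Lean on these libraries where they do the work, as an engineer would, in place of code of your own. Each camera call takes 0.05 s, during which the arm holds its last target.

## Working session

There is one attempt and no reset: what is moved stays moved. The work goes in short steps, Python scripts to look and compute and a tool call to move; the robot and the scene stay as the last step left them, time stands still between calls to the robot, and variables do not carry over. Pictures are saved under pics/ and viewed, and the job is handed in when it is done.

Besides the shell and the picture viewer there is one more tool, called after ">>>" as name(argument=value, ...), one argument or row to a line, values as JSON. send_rows: Moves the arm, as the interface text tells. Its arguments: {"type":"object","properties":{"increments":{"type":"array","items":{"type":"number"}}},"required":["increments"]}

```bash
ls; mkdir -p pics; python3 - <<'E'
from rig import env
import cv2,numpy as np
print(env.observe())
for c in("scene","top"):
    s=env.snapshot(c); np.savez('/tmp/'+c,**{k:np.array(v) for k,v in s.items()})
    cv2.imwrite(f'pics/{c}0.png',s['frame'][:,:,::-1]); print(c,s['fov_y'],s['cx'],s['cy'],np.round(s['world_from_camera'],3).tolist())
    for l in("lantern_mid","lantern_foot","block","plinth","deck_mid"):
        print(l,[(round(d['score'],2),np.round(d['position'],1).tolist()) for d in env.landmark_of(l,c)][:3])
E
```

```text
pics
{'clock': 0.0, 'joints': array([ 5.97593414e+01,  1.58469341e+01,  8.62925347e+01, -7.24261268e-04,
        7.79605262e+01, -6.93236997e+00]), 'joint_velocities': array([-0.0348003 , -0.00126801, -0.09081385,  0.06587356,  0.1193173 ,
       -0.02922521]), 'joint_torque': array([ 1.51035429e-04, -4.04594636e+01, -2.37223577e+01,  7.02535082e-02,
        3.46608250e-02, -1.16993824e-04]), 'eef_pos': array([227.41899448, 527.90195625, 403.82994803]), 'eef_rot': array([-1.79900651e+02, -1.13662705e-02,  1.56691853e+02]), 'force': array([ 0.35707745, -0.12556295, -0.50309224]), 'wrist_torque': array([0.00244434, 0.02559156, 0.02142818]), 'opening': 93.91589997776943}
scene 45.232323036628074 330.1508228306759 207.7122595570151 [[-0.103, 0.528, -0.843, 1586.458], [0.994, 0.038, -0.098, 85.253], [-0.02, -0.849, -0.528, 717.699], [0.0, 0.0, 0.0, 1.0]]
lantern_mid [(0.97, [490.3, -250.4, 68.1]), (0.71, [490.9, -256.7, 0.2]), (0.39, [704.4, -171.7, -3.6])]
lantern_foot [(0.59, [487.5, -256.8, 27.9]), (0.39, [729.9, 282.5, -0.1])]
block [(0.55, [489.6, -256.8, 1.0])]
plinth [(0.79, [539.4, 140.5, 1.0]), (0.51, [491.7, -256.8, 29.7])]
deck_mid [(0.61, [542.5, 141.1, 40.5]), (0.37, [491.2, -253.7, 29.6])]
top 49.91198967935024 317.82878454246 201.3422929236695 [[0.008, -0.982, 0.189, 342.935], [-1.0, -0.006, 0.014, -47.387], [-0.013, -0.189, -0.982, 1164.161], [0.0, 0.0, 0.0, 1.0]]
lantern_mid [(0.65, [491.1, -259.7, 69.6])]
lantern_foot [(0.91, [490.5, -255.1, 29.6])]
block [(0.77, [492.5, -257.2, 0.6])]
plinth []
deck_mid []
```

View pics/scene0.png

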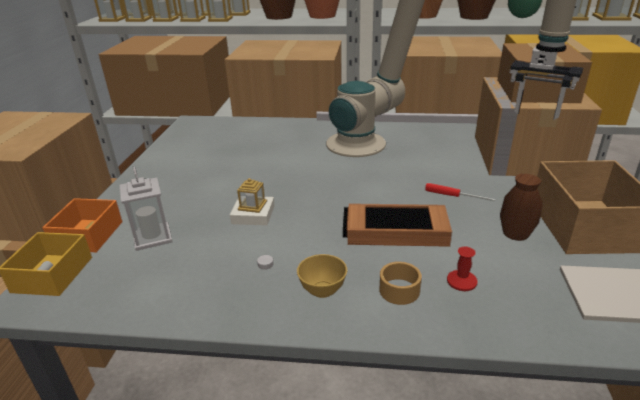

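View pics/top0.png

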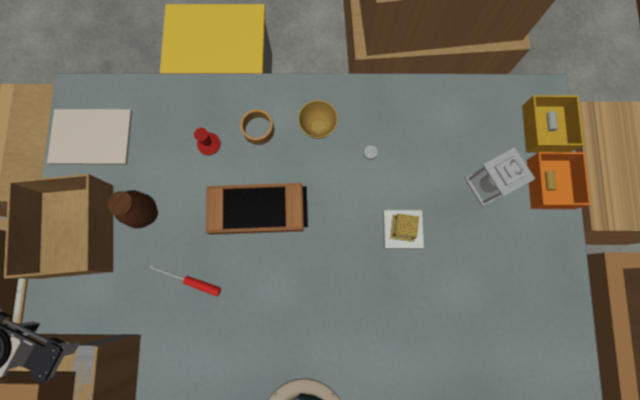

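The scene view shows the lantern on its block at about (251,198) and the plinth at about (398,222). In the top view they are at (405,228) and (255,208). Next I'll measure their poses and yaws from depth.

```bash
cat > h.py <<'E'
import numpy as np,cv2
def cloud(s):
    d=s['depth'].astype(float);h,w=d.shape
    f=h/2/np.tan(np.radians(float(s['fov_y']))/2)
    v,u=np.mgrid[:h,:w]
    P=np.stack([(u-s['cx'])/f*d,(v-s['cy'])/f*d,d,np.ones_like(d)],-1)@np.array(s['world_from_camera']).T
    P[d==0]=np.nan
    return P[...,:3]
E
python3 - <<'E'
from h import *
for c in("top","scene"):
    s=dict(np.load(f'/tmp/{c}.npz'));P=cloud(s);x,y,z=P[...,0],P[...,1],P[...,2]
    def near(cx,cy,r):return (abs(x-cx)<r)&(abs(y-cy)<r)
    def rect(m,n):
        q=P[m];
        if len(q)<5: print(c,n,len(q));return
        r=cv2.minAreaRect(q[:,:2].astype(np.float32));print(c,n,len(q),np.round(r[0],1),np.round(r[1],1),round(r[2],2),'z',np.round(np.median(q[:,2]),1))
    n=near(541,141,170)
    hsv=cv2.cvtColor(s['frame'],cv2.COLOR_RGB2HSV);dark=hsv[...,2]<30
    rect(n&(z>42)&(z<50)&~dark,'frame')
    deck=n&(z>36)&(z<44)&dark
    rect(deck,'deckdark')
    print(np.percentile(z[n],[5,50,90]))
    n=near(491,-256,75)
    rect(n&(z>26)&(z<34)&(hsv[...,1]<50),'block')
    for a,b in((26,34),(34,42),(42,90),(60,80),(90,103),(100,112),(108,120)): rect(n&(z>a)&(z<b)&(hsv[...,1]>70),f'lant{a}-{b}')
    fr=s['frame'][:,:,::-1]
    if c=='top':a,b=fr[195:260,370:440],fr[170:245,195:315]
    else:a,b=fr[165:230,220:290],fr[195:255,335:460]
    cv2.imwrite(f'pics/{c}_l.png',cv2.resize(a,None,fx=8,fy=8,interpolation=3))
    cv2.imwrite(f'pics/{c}_p.png',cv2.resize(b,None,fx=6,fy=6,interpolation=3))
E
```

```text
top frame 1991 [542.2 133.2] [126.9 268.8] 2.42 z 45.9
top deckdark 2128 [543.8 110.1] [103.4 218.7] 1.94 z 40.9
[-2.08139532  2.60114894 44.88642247]
top block 678 [ 490.2 -256.9] [ 99.6 100.2] 0.14 z 30.8
top lant26-34 2
top lant34-42 68 [ 478.9 -240.2] [81.4 42.3] 36.93 z 39.1
top lant42-90 114 [ 487.4 -254.1] [53.4 55.6] 82.02 z 58.5
top lant60-80 34 [ 477.3 -239.8] [70.  35.3] 38.67 z 68.6
top lant90-103 311 [ 490.3 -255. ] [53.9 53.6] 82.8 z 96.6
top lant100-112 182 [ 488.8 -256.2] [38.9 44.7] 84.26 z 104.5
top lant108-120 60 [ 489.9 -255. ] [20.1 22.2] 87.33 z 110.0
scene frame 1240 [542.8 131.5] [134.3 267.2] 2.42 z 44.3
scene deckdark 1269 [541.4 108.6] [102.4 219.6] 4.98 z 39.4
[-7.53298503e+02  2.26494215e-02  4.24986548e+01]
scene block 321 [ 492.7 -258.6] [102.4 100.7] 0.62 z 29.0
scene lant26-34 31 [ 512.1 -259. ] [59.3 26.3] 80.29 z 32.6
scene lant34-42 109 [ 510.6 -247.2] [45.2 81.6] 33.05 z 37.7
scene lant42-90 169 [ 497.5 -257.7] [58.  54.7] 85.88 z 64.4
scene lant60-80 44 [ 495.6 -257.9] [55.9 52.9] 83.74 z 69.7
scene lant90-103 171 [ 493.1 -256.8] [54.4 59.3] 82.37 z 95.5
scene lant100-112 79 [ 495.6 -257.8] [33.5 33.9] 81.87 z 103.9
scene lant108-120 19 [ 496.  -256.1] [22.5 15. ] 76.68 z 110.0
```

View pics/top_p.png

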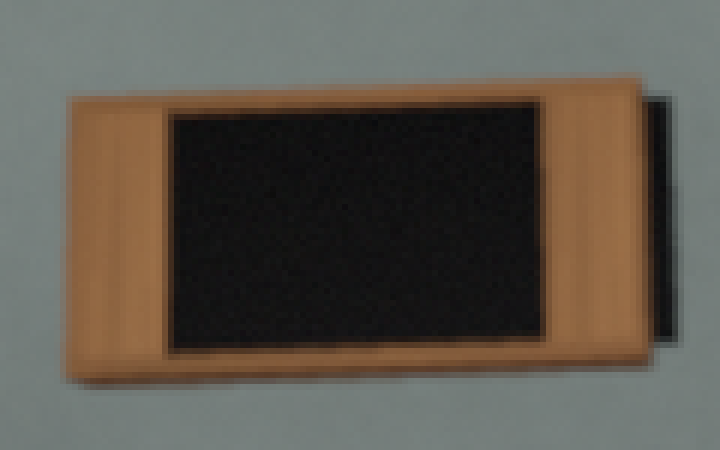

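View pics/scene_p.png

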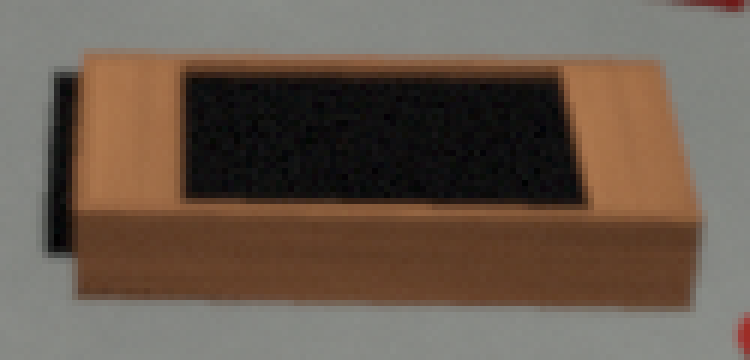

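View pics/top_l.png

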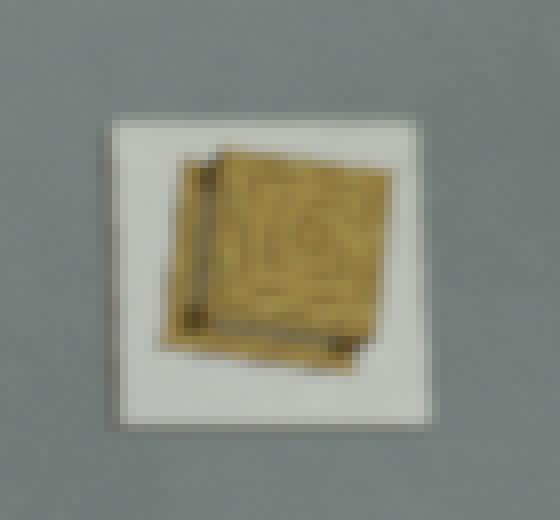

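```bash
python3 - <<'E'
from h import *
# line fits of deck opening edges & frame edges by mask contours projected to known z planes
for c in("top","scene"):
    s=dict(np.load(f'/tmp/{c}.npz'));h,w=400,640
    f=h/2/np.tan(np.radians(float(s['fov_y']))/2);T=s['world_from_camera']
    def plane(u,v,z0):
        r=np.stack([(u-s['cx'])/f,(v-s['cy'])/f,np.ones_like(u,dtype=float)],-1)@T[:3,:3].T
        t=(z0-T[2,3])/r[:,2];return T[:3,3]+r*t[:,None]
    hsv=cv2.cvtColor(s['frame'],cv2.COLOR_RGB2HSV)
    wood=((hsv[...,1]>100)&(hsv[...,2]>40)).astype(np.uint8)
    P=cloud(s);near=(abs(P[...,0]-541)<110)&(abs(P[...,1]-141)<150)&(P[...,2]>41.5)
    m=(wood>0)&near
    n,l,st,_=cv2.connectedComponentsWithStats(m.astype(np.uint8));k=1+np.argmax(st[1:,4]);m=l==k
    v,u=np.nonzero(m);q=plane(u.astype(float),v.astype(float),45.)[:,:2].astype(np.float32)
    r=cv2.minAreaRect(q);print(c,'frame',np.round(r[0],1),np.round(r[1],1),round(r[2],2))
    # opening: hole in component
    inv=(~m).astype(np.uint8);n,l,st,ce=cv2.connectedComponentsWithStats(inv,connectivity=4)
    for k in range(1,n):
        if 500<st[k,4]<20000:
            v,u=np.nonzero(l==k);q=plane(u.astype(float),v.astype(float),45.)[:,:2].astype(np.float32)
            r=cv2.minAreaRect(q);print(c,'open',st[k,4],np.round(r[0],1),np.round(r[1],1),round(r[2],2))
E
```

```text
top frame [541.2 136.3] [125.9 257.9] 2.48
top open 2457 [542.9 138.5] [111.6 169.3] 2.52
scene frame [547.8 135.3] [129.2 256.5] 2.31
scene open 1475 [544.8 137. ] [113.  166.9] 2.41
```

The top crops show the deck opening yawed about 2.5° and the lantern yawed about -7°, with the two cameras about 2 mm apart. I'll move above the lantern next.

```bash
cat >> h.py <<'E'
def to(p,yaw):
    from rig import env
    o=env.observe();e=np.array(o['eef_pos']);
    from scipy.spatial.transform import Rotation as R
    A=R.from_euler('xyz',o['eef_rot'],degrees=True)
    d=A.inv().apply(np.array(p)-e);dy=(yaw-o['eef_rot'][2]+180)%360-180
    print('t',round(o['clock'],2),'pos',np.round(e,1),'rot',np.round(o['eef_rot'],2),'F',np.round(o['force'],2),'open',round(o['opening'],1))
    print('shift',np.round(d,1),'spin',round(-np.radians(dy),3),'rows',np.linalg.norm(d)/50)
E
python3 -c "
from h import *
to([491,-256.5,400],172.8)"
```

```text
t 0.6 pos [227.5 528.1 404.7] rot [179.99  -0.   156.69] F [-0.19  0.36 -0.61] open 94.1
shift [-552.4 -616.3    4.6] spin -0.281 rows 16.553093384306163
```

>>> send_rows(
  increments=[-552,-616,5,-0.28,94,-552,-616,5,-0.28,94,-552,-616,5,-0.28,94,-552,-616,5,-0.28,94,-552,-616,5,-0.28,94,-552,-616,5,-0.28,94,-552,-616,5,-0.28,94,-552,-616,5,-0.28,94],
)

```text
clock: 1.4
eef_pos: [354.8, 147.1, 402.7]
eef_rot: [180.0, 0.1, 172.8]
force: [0.6, 0.5, 0.7]
opening: 93.7
```

```bash
python3 -c "
from h import *
to([491,-256.5,400],172.8)"
```

```text
t 1.4 pos [354.8 147.1 402.7] rot [1.7996e+02 9.0000e-02 1.7277e+02] F [0.63 0.49 0.67] open 93.7
shift [-185.9 -383.2    2.7] spin -0.001 rows 8.519565541628287
```

>>> send_rows(
  increments=[-186,-383,3,0,94,-186,-383,3,0,94,-186,-383,3,0,94,-186,-383,3,0,94,-186,-383,3,0,94,-186,-383,3,0,94,-186,-383,3,0,94,-186,-383,3,0,94],
)

```text
clock: 2.2
eef_pos: [482.5, -232.4, 400.0]
eef_rot: [180.0, 0.1, 172.7]
force: [0.6, 0.5, 0.4]
opening: 94.2
```

```bash
python3 -c "
from h import *
to([491,-256.5,300],172.8)"
```

```text
t 2.2 pos [ 482.5 -232.4  400. ] rot [1.7996e+02 1.3000e-01 1.7272e+02] F [0.61 0.55 0.38] open 94.2
shift [-11.2 -22.9 100. ] spin -0.001 rows 2.0648697539198886
```

>>> send_rows(
  increments=[-11,-23,0,0,94,-11,-23,20,0,94,-11,-23,50,0,94,-11,-23,80,0,94,-11,-23,80,0,94,-11,-23,80,0,94],
)

```text
clock: 2.8
eef_pos: [490.8, -256.7, 320.3]
eef_rot: [179.9, 0.1, 172.7]
force: [0.0, 0.2, 0.9]
opening: 93.6
```

```bash
python3 - <<'E'
from h import *
from rig import env
to([491,-256.5,250],172.8)
for c in("scene","top"):
    s=env.snapshot(c);fr=s['frame'][:,:,::-1]
    a=fr[130:230,200:310] if c=='scene' else fr[150:300,330:490]
    cv2.imwrite(f'pics/{c}1.png',cv2.resize(a,None,fx=5,fy=5)[:600])
E
```

```text
t 2.8 pos [ 490.8 -256.7  320.3] rot [1.7995e+02 1.0000e-01 1.7273e+02] F [0.02 0.15 0.95] open 93.6
shift [-0.   0.1 70.3] spin -0.001 rows 1.4052279781520005
```

View pics/scene1.png

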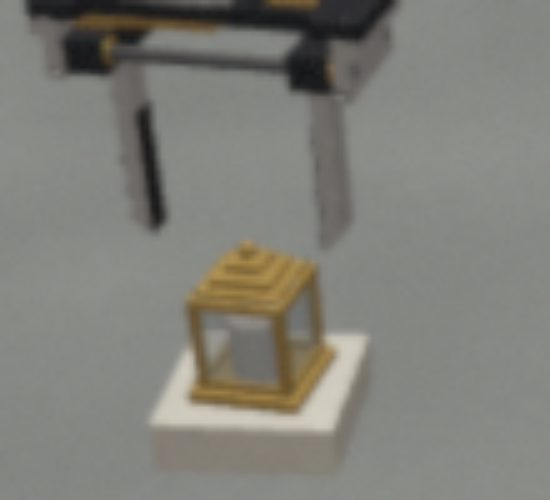

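The fingers straddle the lantern, so I'll descend and close.

>>> send_rows(
  increments=[0,0,30,0,94,0,0,55,0,94,0,0,70,0,94,0,0,70,0,94,0,0,70,0,70,0,0,70,0,60,0,0,70,0,52,0,0,70,0,45],
)

```text
clock: 3.7
eef_pos: [491.9, -257.1, 252.7]
eef_rot: [-179.9, 0.4, 172.7]
force: [-0.8, -0.1, -0.1]
opening: 65.4
```

>>> send_rows(
  increments=[0,0,0,0,40,0,0,0,0,40,0,0,0,0,40,0,0,0,0,40],
)

```text
clock: 4.1
eef_pos: [492.0, -257.1, 253.2]
eef_rot: [-179.9, 0.4, 172.7]
force: [-1.3, 1.3, 4.5]
opening: 54.0
```

>>> send_rows(
  increments=[0,0,-5,0,40,0,0,-15,0,40,0,0,-30,0,40,0,0,-60,0,40,0,0,-90,0,40,0,0,-110,0,40,0,0,-110,0,40,0,0,-110,0,40],
)

```text
clock: 4.9
eef_pos: [491.0, -256.7, 362.9]
eef_rot: [-179.9, 0.4, 172.7]
force: [0.5, -0.3, -3.1]
opening: 53.9
```

```bash
python3 - <<'E'
from h import *
from rig import env
to([542,138,360],182.45)
for c in("scene",):
    s=env.snapshot(c);fr=s['frame'][:,:,::-1]
    a=fr[60:230,180:340] if c=='scene' else fr[150:300,330:490]
    cv2.imwrite(f'pics/{c}2.png',cv2.resize(a,None,fx=3.5,fy=3.5)[:600])
E
```

```text
t 4.9 pos [ 491.  -256.7  362.9] rot [-179.91    0.4   172.73] F [ 0.49 -0.32 -3.07] open 53.9
shift [ -0.6 398.    2.3] spin -0.17 rows 7.959427766460276
```

View pics/scene2.png

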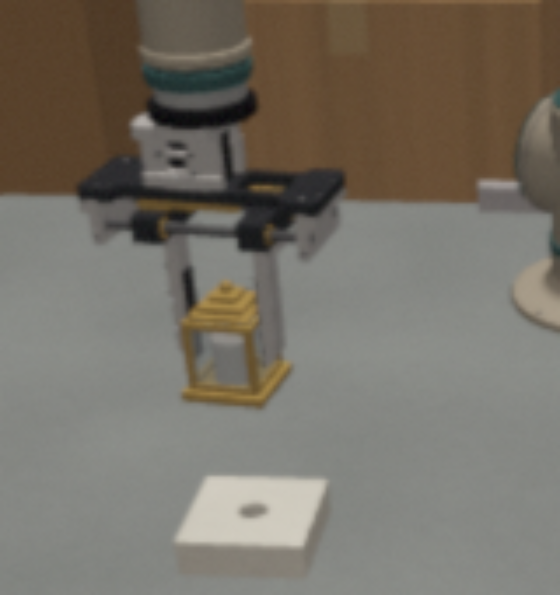

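>>> send_rows(
  increments=[0,40,0,-0.04,40,0,85,0,-0.08,40,0,130,0,-0.12,40,0,175,0,-0.17,40,0,220,2,-0.17,40,0,265,2,-0.17,40,0,310,2,-0.17,40,0,350,2,-0.17,40],
)

```text
clock: 5.75
eef_pos: [534.5, 92.8, 357.9]
eef_rot: [-179.9, 0.1, -177.5]
force: [1.2, -1.0, -2.7]
opening: 53.9
```

```bash
python3 -c "
from h import *
to([543,106,320],182.45)"
```

```text
t 5.75 pos [534.5  92.8 357.9] rot [-1.7993e+02  8.0000e-02 -1.7750e+02] F [ 1.22 -1.04 -2.67] open 53.9
shift [-9.  12.9 37.9] spin 0.001 rows 0.8210587787556551
```

>>> send_rows(
  increments=[-9,13,5,0,40,-9,13,20,0,40,-9,13,38,0,40,-9,13,38,0,40,-9,13,38,0,40],
)

```text
clock: 6.25
eef_pos: [542.9, 105.6, 318.8]
eef_rot: [-179.9, -0.1, -177.5]
force: [0.4, 0.3, -1.8]
opening: 53.8
```

```bash
python3 - <<'E'
from h import *
from rig import env
to([543,106,320],182.45)
for c in("scene","top"):
    s=env.snapshot(c);np.savez('/tmp/'+c+'3',**{k:np.array(v) for k,v in s.items()})
    cv2.imwrite(f'pics/{c}3.png',cv2.resize(s['frame'][80:260,320:480] if c=='scene' else s['frame'][130:280,170:350],None,fx=3.3,fy=3.3)[:,:,::-1])
    for l in("lantern_mid","lantern_foot","plinth","deck_mid"):
        print(c,l,[(round(d['score'],2),np.round(d['position'],1).tolist()) for d in env.landmark_of(l,c)][:2])
    P=cloud(s);x,y,z=P[...,0],P[...,1],P[...,2]
    for d in env.regions_of("lantern_mid",c)[:1]:
        q=P[d['pixels']];print(c,d['score'],len(q),np.nanpercentile(q,[2,50,98],axis=0).round(1).tolist())
    hsv=cv2.cvtColor(s['frame'],cv2.COLOR_RGB2HSV)
    for a,b in((92,106),(100,150),(144,162),(158,170)):
        m=(abs(x-543)<60)&(abs(y-106)<60)&(z>a)&(z<b)&(hsv[...,1]>70); q=P[m]
        if len(q)>5:
            r=cv2.minAreaRect(q[:,:2].astype(np.float32));print(c,a,b,len(q),np.round(r[0],1),np.round(r[1],1),round(r[2],2),np.nanmedian(q[:,2]).round(1))
E
```

```text
t 6.25 pos [542.9 105.6 318.8] rot [-1.7990e+02 -8.0000e-02 -1.7753e+02] F [ 0.36  0.35 -1.84] open 53.8
shift [-0.1  0.4 -1.2] spin 0.0 rows 0.02570356137814264
scene lantern_mid [(0.59, [541.5, 107.5, 133.6])]
scene lantern_foot [(0.96, [540.8, 105.7, 92.1])]
scene plinth [(0.96, [540.5, 141.0, -2.4]), (0.53, [770.2, 141.9, -1.8])]
scene deck_mid [(0.92, [544.1, 142.8, 41.8])]
scene 0.71 812 [[527.0, 75.3, 96.4], [564.4, 104.2, 137.4], [573.4, 131.7, 173.8]]
scene 92 106 150 [549.5 103.2] [62.9 54. ] 89.71 101.9
scene 100 150 239 [550.9 103.2] [62.8 51.4] 89.16 107.9
scene 144 162 196 [545.8 104.1] [56.2 53.4] 88.7 157.2
scene 158 170 168 [544.1 102.7] [53.5 50.1] 88.7 162.3
top lantern_mid [(0.42, [542.5, 103.5, 140.3])]
top lantern_foot [(0.7, [541.9, 105.4, 98.8])]
top plinth []
top deck_mid []
top 0.53 114 [[509.6, 77.3, 101.7], [516.1, 89.4, 121.7], [526.3, 103.5, 166.5]]
top 92 106 24 [513.9  86.3] [16.8 39.4] 35.58 103.9
top 100 150 95 [518.7  90.8] [20.1 36.2] 12.39 109.2
top 144 162 20 [518.5  88.9] [ 7.4 21.6] 2.05 159.8
top 158 170 50 [521.5  88.8] [13.6 22. ] 2.05 163.1
```

View pics/scene3.png

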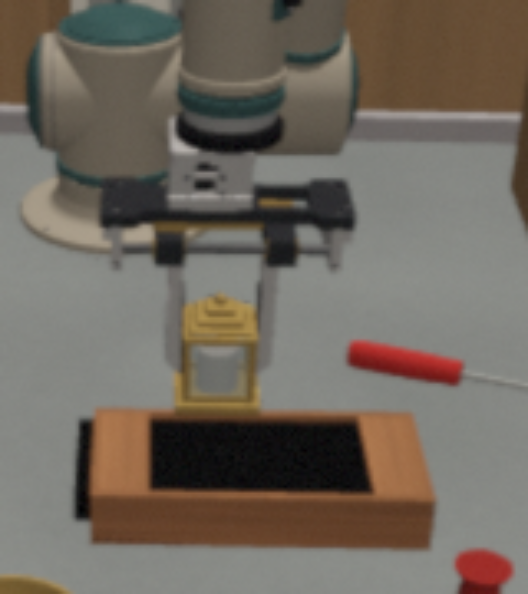

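View pics/top3.png

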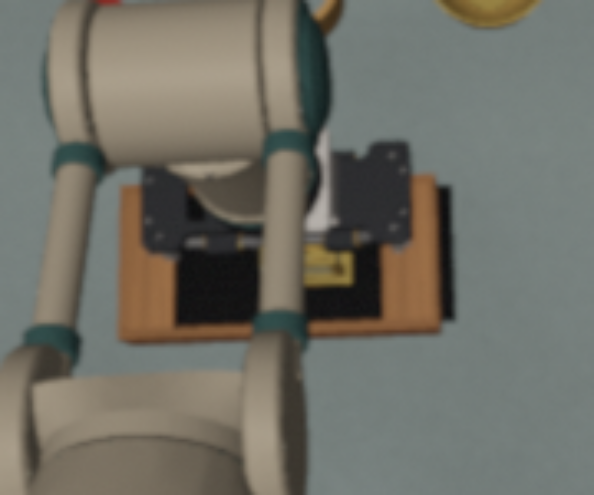

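The lantern is held upright over the -y half of the deck, with no contact yet. I'll go to the start of the search line and descend.

```bash
python3 -c "
from h import *
to([544.7,104,285],182.45)"
```

```text
t 6.85 pos [543.  106.1 320.1] rot [-1.7993e+02  1.0000e-01 -1.7750e+02] F [-0.01 -1.2  -2.82] open 54.0
shift [-1.6 -2.1 35.1] spin 0.001 rows 0.7047032927413482
```

>>> send_rows(
  increments=[-1.6,-2,15,0,40,-1.6,-2,28,0,40,-1.6,-2,35,0,40,-1.6,-2,35,0,40,-1.6,-2,35,0,40],
)

```text
clock: 7.35
eef_pos: [544.9, 104.2, 285.4]
eef_rot: [-179.9, 0.1, -177.5]
force: [-0.2, -0.8, -2.4]
opening: 53.9
```

>>> send_rows(
  increments=[0,0,1,0,40,0,0,2,0,40,0,0,3,0,40,0,0,3,0,40],
)

```text
clock: 7.75
eef_pos: [544.9, 104.2, 282.4]
eef_rot: [-179.9, 0.1, -177.5]
force: [0.2, -0.1, -3.5]
opening: 53.8
```

>>> send_rows(
  increments=[0,0,1,0,40,0,0,2,0,40,0,0,2,0,40],
)

```text
clock: 8.05
eef_pos: [544.8, 104.2, 280.2]
eef_rot: [-179.9, 0.1, -177.5]
force: [0.1, -0.8, -2.0]
opening: 53.7
```

>>> send_rows(
  increments=[0,0,1,0,40,0,0,1,0,40],
)

```text
clock: 8.25
eef_pos: [544.7, 104.2, 279.1]
eef_rot: [-179.9, 0.1, -177.5]
force: [-0.4, 0.3, -2.7]
opening: 54.1
```

>>> send_rows(
  increments=[0,0,1,0,40,0,0,1,0,40],
)

```text
clock: 8.45
eef_pos: [544.8, 104.1, 278.0]
eef_rot: [-179.9, 0.1, -177.5]
force: [-0.3, 1.7, -1.2]
opening: 53.9
```

>>> send_rows(
  increments=[0,0,1,0,40,0,0,1,0,40],
)

```text
clock: 8.65
eef_pos: [544.8, 104.2, 277.4]
eef_rot: [-179.9, 0.1, -177.5]
force: [-0.9, -1.5, 1.8]
opening: 53.8
```

Contact is at TCP z of about 278, with about 4 N pressing. I'll slide in small steps and watch the force and height.

>>> send_rows(
  increments=[0,1.5,0,0,40,0,3,0,0,40],
)

```text
clock: 8.85
eef_pos: [544.9, 106.9, 277.8]
eef_rot: [-179.9, 0.2, -177.5]
force: [-0.6, -2.1, 1.5]
opening: 53.9
```

>>> send_rows(
  increments=[0,1.5,0,0,40,0,3,0,0,40],
)

```text
clock: 9.05
eef_pos: [544.9, 110.1, 277.7]
eef_rot: [-179.9, 0.2, -177.5]
force: [0.7, -0.4, -0.9]
opening: 53.8
```

>>> send_rows(
  increments=[0,1.5,0,0,40,0,3,0,0,40],
)

```text
clock: 9.25
eef_pos: [544.6, 113.4, 277.3]
eef_rot: [-179.9, 0.1, -177.5]
force: [0.8, -1.0, -1.5]
opening: 53.7
```

>>> send_rows(
  increments=[0,0,0.8,0,40,0,0,0.8,0,40],
)

```text
clock: 9.45
eef_pos: [544.4, 113.7, 276.1]
eef_rot: [-179.9, 0.1, -177.5]
force: [0.3, 0.4, -2.7]
opening: 53.9
```

>>> send_rows(
  increments=[0,1.5,0.3,0,40,0,3,0.3,0,40],
)

```text
clock: 9.65
eef_pos: [544.2, 116.8, 275.6]
eef_rot: [-179.9, 0.1, -177.5]
force: [-0.4, 0.1, -2.2]
opening: 54.0
```

>>> send_rows(
  increments=[0,0,1,0,40,0,0,1,0,40],
)

```text
clock: 9.85
eef_pos: [544.2, 116.9, 274.5]
eef_rot: [-180.0, 0.1, -177.5]
force: [0.2, 0.2, -1.4]
opening: 54.0
```

>>> send_rows(
  increments=[0,0,1,0,40,0,0,1,0,40],
)

```text
clock: 10.05
eef_pos: [544.1, 116.8, 273.3]
eef_rot: [-180.0, 0.1, -177.5]
force: [0.6, -0.1, -1.8]
opening: 53.9
```

The pin is going down below deck level with almost no force, so this looks like the hole. I'll go on down carefully.

>>> send_rows(
  increments=[0,0,1,0,40,0,0,2,0,40,0,0,2,0,40],
)

```text
clock: 10.35
eef_pos: [544.2, 116.8, 271.2]
eef_rot: [-180.0, 0.1, -177.5]
force: [0.4, 0.3, -1.4]
opening: 54.0
```

>>> send_rows(
  increments=[0,0,1,0,40,0,0,2,0,40,0,0,2,0,40],
)

```text
clock: 10.65
eef_pos: [544.2, 116.8, 269.1]
eef_rot: [-180.0, 0.1, -177.5]
force: [0.4, 0.4, -2.4]
opening: 53.6
```

>>> send_rows(
  increments=[0,0,1,0,40,0,0,2,0,40,0,0,2,0,40],
)

```text
clock: 10.95
eef_pos: [544.2, 116.8, 267.0]
eef_rot: [-180.0, 0.1, -177.5]
force: [-0.5, 0.1, -2.7]
opening: 53.7
```

>>> send_rows(
  increments=[0,0,1,0,40,0,0,1.5,0,40,0,0,1.5,0,40],
)

```text
clock: 11.25
eef_pos: [544.2, 116.8, 265.4]
eef_rot: [-180.0, 0.1, -177.5]
force: [0.0, 1.2, -1.5]
opening: 53.9
```

>>> send_rows(
  increments=[0,0,1,0,40,0,0,1,0,40],
)

```text
clock: 11.45
eef_pos: [544.2, 116.8, 264.3]
eef_rot: [-180.0, 0.0, -177.5]
force: [-0.1, 0.7, -1.3]
opening: 53.8
```

>>> send_rows(
  increments=[0,0,0.7,0,40,0,0,0.7,0,40],
)

```text
clock: 11.65
eef_pos: [544.2, 116.8, 263.5]
eef_rot: [-180.0, 0.0, -177.5]
force: [-0.2, -0.0, -2.2]
opening: 54.0
```

>>> send_rows(
  increments=[0,0,0.7,0,40,0,0,0.7,0,40],
)

```text
clock: 11.85
eef_pos: [544.2, 116.8, 263.1]
eef_rot: [-180.0, 0.1, -177.5]
force: [-0.7, -0.1, 1.7]
opening: 53.6
```

>>> send_rows(
  increments=[0,0,0.5,0,40,0,0,0.5,0,40],
)

```text
clock: 12.05
eef_pos: [544.2, 116.8, 262.8]
eef_rot: [-180.0, 0.1, -177.5]
force: [-0.5, -0.3, 1.2]
opening: 53.8
```

```bash
python3 - <<'E'
from h import *
from rig import env
to([544,117,262],182.45)
s=env.snapshot('scene');np.savez('/tmp/s4',**{k:np.array(v) for k,v in s.items()})
cv2.imwrite('pics/s4.png',cv2.resize(s['frame'][140:250,335:460],None,fx=5,fy=5,interpolation=3)[:,:,::-1])
E
```

```text
t 12.05 pos [544.2 116.8 262.8] rot [-1.7996e+02  7.0000e-02 -1.7751e+02] F [-0.48 -0.27  1.18] open 53.8
shift [0.2 0.2 0.8] spin 0.001 rows 0.017544281633964823
```

View pics/s4.png

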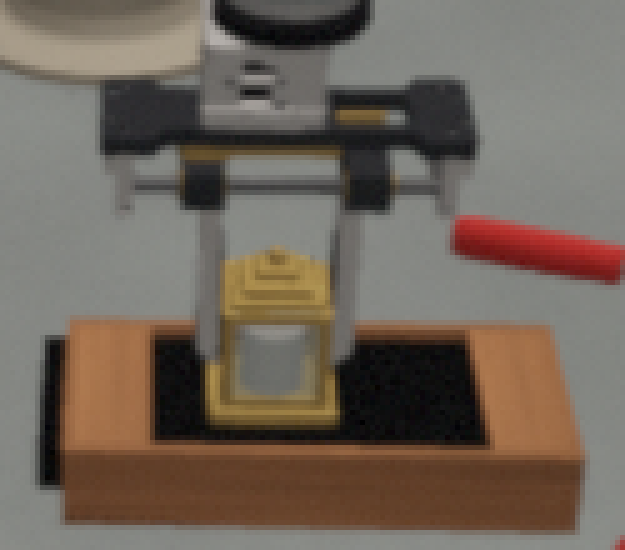

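The force rose at z 263, which is 15 mm below first contact, and the picture shows the foot sitting on the deck. I'll release.

>>> send_rows(
  increments=[0,0,0,0,56,0,0,0,0,60,0,0,0,0,66,0,0,0,0,74,0,0,0,0,84,0,0,0,0,84,0,0,0,0,84,0,0,0,0,84],
)

```text
clock: 12.9
eef_pos: [544.2, 116.8, 262.8]
eef_rot: [-180.0, 0.1, -177.5]
force: [0.3, -0.3, -0.6]
opening: 83.6
```

>>> send_rows(
  increments=[0,0,-10,0,84,0,0,-30,0,84,0,0,-60,0,84,0,0,-100,0,84,0,0,-140,0,84,0,0,-160,0,84,0,0,-160,0,84,0,0,-160,0,84],
)

```text
clock: 13.7
eef_pos: [543.6, 116.9, 422.8]
eef_rot: [-180.0, 0.1, -177.5]
force: [0.6, -0.5, -0.0]
opening: 83.9
```

```bash
python3 - <<'E'
from h import *
from rig import env
to([544,117,262],182.45)
s=env.snapshot('scene')
cv2.imwrite('pics/s5.png',s['frame'][:,:,::-1])
cv2.imwrite('pics/s5z.png',cv2.resize(s['frame'][140:250,335:460],None,fx=5,fy=5,interpolation=3)[:,:,::-1])
P=cloud(s);x,y,z=P[...,0],P[...,1],P[...,2]
for l in("lantern_foot","lantern_mid"): print([(round(d['score'],2),np.round(d['position'],1)) for d in env.landmark_of(l,'scene')][:2])
m=(abs(x-543)<35)&(abs(y-117)<35)&(z>41)&(z<140)
print('top z',np.nanpercentile(z[m],[90,99,100]))
E
```

```text
t 13.7 pos [543.6 116.9 422.8] rot [-1.7996e+02  8.0000e-02 -1.7751e+02] F [ 0.58 -0.47 -0.01] open 83.9
shift [-1.000e-01  2.000e-01  1.608e+02] spin 0.001 rows 3.21594441800909
[(0.79, array([538.1, 115.1,  39.1]))]
[(0.59, array([543. , 118.5,  80.2]))]
top z [111.15324343 120.98363441 125.79630911]
```

View pics/s5z.png

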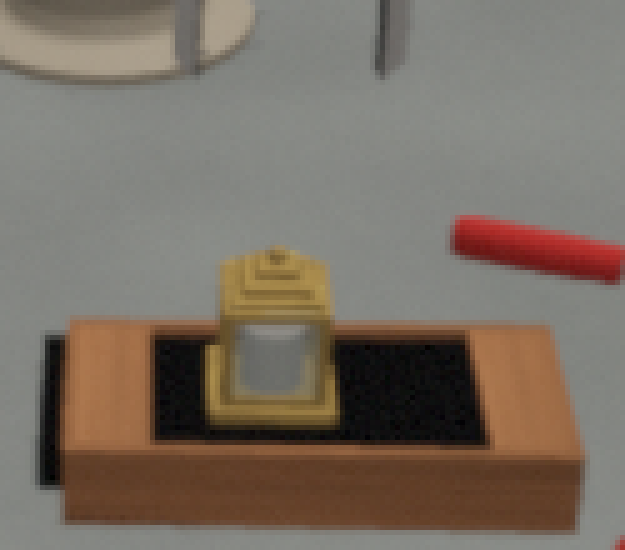

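View pics/s5.png

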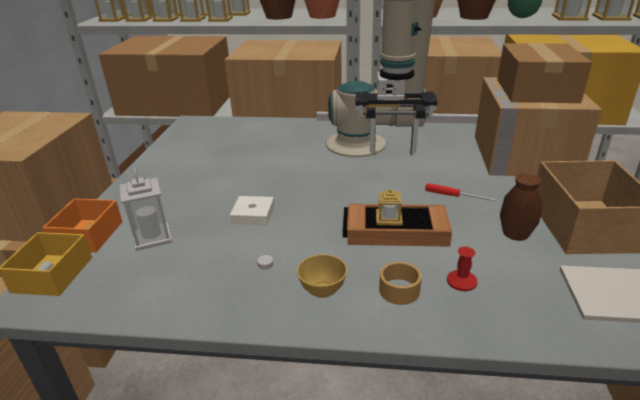

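The lantern stands flush and upright on the deck at about (390,208), with its top at z of about 126 (40 + 86). The gripper is clear and the bystanders haven't moved. I'm handing the job in.

```bash
python3 -c "
from rig import env
print(env.finish_job())"
```

```text
the job is handed in; nothing more can be done
None
```

The lantern is mounted on the plinth and released, and the job is handed in at about 14 s on the clock. I took it off the block with the jaws closing along the sliding line. I slid the pin along the deck's centre line with at most about 4–5 N of contact, until it dropped in at a world y of about 114–117, roughly 20 mm to the -y side of the deck's centre.

**Fit:** the foot met the deck at TCP z 263, which is 15 mm (the pin length) below first pin contact at 278. That contact was also about 4 N, so the deck sank by about 1 mm at most and stayed clear of its stops.

**After release:** the depth picture put the lantern's top at z of about 126, as expected for a flush seat. The picture shows it upright, and the bystanders looked unmoved.

**Disagreements:**
- The two cameras differed by about 2.5 mm in x.
- The network's last foot estimate was about 6 mm off in x from the arm's reading, and its lantern-middle estimate about 1 mm off. I put the foot figure down to network error.

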